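# Square up the row of document boxes

## Robot

A 6-joint arm with a two-finger parallel gripper is mounted at the origin on the work surface. World frame = base frame: x ahead of the robot, y to its left, z up, the work surface at z = 0. Lengths are in m, angles in rad, forces in N, time in s.
With the tool pointing down it reaches from about 0.275 to 0.725 m from the base axis. Payload 5.6 kg.
Tool frame: the origin (TCP) lies midway between the tips of the shut fingers; the grasp point (between the pads) lies pinch_z behind it (pinch_z is the distance from the TCP to the grasp point, in m); z points along the fingers, y is the line along which they close (so a half turn about z gives the same grasp; the last joint's range is limited). The gripper opens to 85 mm and grips with 20 to 120 N. Pads are 22 mm wide; open, the fingers measure 114 mm over their backs; the gripper's body (76 mm by 85 mm) begins 54 mm behind the grasp point. The pads swing forward as they close: fully open they stand 13 mm farther back than shut.
Start: joints at [1.609, 0.255, 0.108, 0, -1.424, -0.285], TCP at [0.134, 0.533, 0.231] pointing down, gripper open.
Joint ranges: [-2.95, 2.95], [-1.21, 1.97], [-1.09, 1.5], [-2.87, 1.71], [-2.94, -0.07], [-3.05, 3.05]. Speed limits (rad/s): [2.57, 2.57, 3.14, 3.14, 3.14, 3.14].

## Interface

Orientations are given as a unit quaternion [x, y, z, w].
In Python, from plant import read_state, grab_frame, job_done, pinch_z gives the robot as it stands. The module is installed in compiled form; this text tells all that it offers.
- The arm moves only by the tool move_arm, never from a script. Its argument "plan" is a list of rows, each an object of numbers: "grip": the closure, from -1 (fully open) to 1 (shut); "x", "y", "z": the shift along the tool's x, y, z each as a share of 750 mm, from -1 to 1; "wx", "wy", "wz": the turn, a rotation vector about the tool's x, y, z each as a share of pi rad, from -1 to 1. A call has 1 to 20 rows; each row is the pose to reach, as a shift and turn from the pose commanded when the call began, along the tool's axes at that moment, turning the shorter way round; what a row does not reach only later rows make up. A row lasts 1/8 s, in which the tool goes at most 62.5 mm and 10.7 degrees, less where a joint would pass 70% of its speed; a pose out of reach is approached as far as the arm can. A call with a number of a shift or a turn outside -1 to 1 is refused whole. A call with a gripper value outside its range is refused whole. The fingers move at their own pace and stop on an object; the grip force is fixed at half the most. Time passes only in rows, so rows that repeat a pose let the fingers close. It gives the time, the measured TCP pose, the force, the opening and the grip force at its end, in the units of the state.
- read_state(): the state, without advancing time (a new reading comes with each control period).
- grab_frame(name): name is "scene" or "top" or "wrist"; returns a dict with "color" (400x640x3 uint8, red, green, blue), "range_z" (400x640 float32, m along the optical axis (not along the pixel's ray), 0 where there is no reading), "fx", "fy", "cx", "cy" (pixels), "pose" (4x4, takes a point from camera to world coordinates); the wrist camera has in their place "tool_from_camera" (4x4, takes a point from camera to tool coordinates, whose origin is the TCP and whose axes are the flange's). Camera axes: x right, y down, z forward; pixel columns grow to the right and rows downward; lengths in m; the calibration is good to about 2 mm. A picture is of the moment at which its call begins: read the wrist's pose just before it.
- job_done(): hands the job in; it is judged then, once.
The state is a dict: "clock": time; "joints": joint angles; "qvel": joint speeds; "joint_torque": joint torques, N m; "tool_pos": TCP position; "tcp_rot": TCP orientation; "ft_force": force on the tool from outside, world axes, zero at the start; "moment": the same for the moment, N m; "grip_width": finger opening in m; "finger_force": force on a finger pad.
Only numpy, scipy, OpenCV 4.12 (cv2) and the standard library are available. Lean on these libraries where they do the work, as an engineer would, in place of code of your own. Each camera call takes 0.05 s, during which the arm holds its last target. There are 200 camera calls.

## Task

Three small document boxes stand ragged on the open steel tray: push each of them straight back until it stands against the tray's back wall. Then slide the steel book support along the tray to close up the row, so that boxes and support stand snug against the right-hand wall with no gaps, the boxes still against the back wall. Only push with the fingers: do not pick up or tip the boxes or the support, and leave the stamp, the pen cup and the film reel alone.

Things in the scene. Friction and masses are not known exactly. Their poses are not given: they have to be found in the camera images.
- tray: Fixed grey steel tray. Origin: on the table, mid-tray; x axis to its back wall (away from the robot), y left along it; turned up to 0.2 rad. Deck top at z = 4 mm, x = -100 to +96, y = -145 to +200 mm, open in front (-x) and left (+y). Back wall: inner face at x = +90 mm. Right-hand wall: inner face at y = -140 mm, 5 mm thick. Both walls 60 mm high above the table.
- box_a: White document box standing on the deck: 110 deep (x), 45 thick (y), 80 mm high, 0.2-0.4 kg; black spot and label on its front (-x). Origin: centre of underside; axes about the tray's. Against the back wall: origin at tray x = +35 mm. The 3 boxes stand side by side in any order, 5 mm or more apart at first, backs 20-70 mm from the back wall; each slides under 1-3 N.
- box_b: Second white document box, just like box_a: 110 x 45 x 80 mm, about 0.3 kg, origin in the centre of its underside.
- box_c: Smaller white document box: 110 mm deep (x) by 35 mm thick (y) by 70 mm high, about 0.22 kg, origin in the centre of its underside.
- bookend: Dark steel book support, loose, left of the boxes, 0.6 kg: upright plate 90 long (x), 5 thick, 100 mm high, with a heavy foot block to its left, 90 long (x), 30 mm high, to y = +65 mm. Origin: bottom middle of the upright's right face (y = 0), meeting the boxes. Row closed (45 + 45 + 35 mm): origin at tray y = -15 mm. Push low, on the foot's left end (4-12 N with the boxes); pushed high it tips.
- stamp: Bystander: dark wooden hand stamp standing on the table, 38 mm across, 76 mm high; origin centre of its underside.
- pen_cup: Bystander: dark steel pen cup, open on top, 72 mm across, 95 mm high; origin centre of its underside.
- reel: Bystander: film reel lying flat, grey flanges 92 mm across, 36 mm high; origin centre of its underside.

How it is judged:
By the outcome, as a careful person would: the job done as asked, in the order asked, and still so for the second after the job is handed in, with the robot touching nothing.
It also fails if it takes over 61 s, if anything falls off the work surface, if the arm or the gripper's body presses on something with over 40 N, if the wrist force passes 120 N, or if a joint passes its speed limit or range.

## Working session

There is one attempt and no reset: what is moved stays moved. The work goes in short steps, Python scripts to look and compute and a tool call to move; the robot and the scene stay as the last step left them, time stands still between calls to the robot, and variables do not carry over. Pictures are saved under pics/ and viewed, at most 10 in all, crops included, and the job is handed in when it is done.

Besides the shell and the picture viewer there is one more tool, called after "Emit:" in YAML: its name, and indented under it one key for each argument. move_arm: Moves the arm, as the interface text tells. Its arguments: {"type":"object","properties":{"plan":{"type":"array","items":{"type":"object","properties":{"grip":{"type":"number"},"x":{"type":"number","minimum":-1,"maximum":1},"y":{"type":"number","minimum":-1,"maximum":1},"z":{"type":"number","minimum":-1,"maximum":1},"wx":{"type":"number","minimum":-1,"maximum":1},"wy":{"type":"number","minimum":-1,"maximum":1},"wz":{"type":"number","minimum":-1,"maximum":1}}}}},"required":["plan"]}

```bash
mkdir -p pics; cat > h.py <<'E'
import numpy as np, cv2
from plant import read_state, grab_frame, job_done, pinch_z
from scipy.spatial.transform import Rotation as R
def cloud(f):
    z=f["range_z"]; v,u=np.indices(z.shape)
    p=np.stack([(u-f["cx"])/f["fx"]*z,(v-f["cy"])/f["fy"]*z,z],-1)
    w=p@f["pose"][:3,:3].T+f["pose"][:3,3]; w[z<=0]=np.nan
    return w
def save(f,n): cv2.imwrite(f"pics/{n}.png",f["color"][...,::-1])
E
python3 - <<'E'
from h import *
s=read_state(); print(s, pinch_z)
for n in("top","scene"):
    f=grab_frame(n); save(f,n); np.save(n+".npy",cloud(f)); print(n,f["pose"].round(3).tolist(),f["fx"])
E
```

```text
{'clock': 0.0, 'joints': array([ 1.60858057e+00,  2.55765052e-01,  1.06961608e-01, -4.62761684e-04,
       -1.42387844e+00, -2.84601275e-01]), 'qvel': array([-2.42120056e-04, -1.80644762e-04,  6.34114652e-05, -8.21078263e-05,
       -8.49344064e-05, -1.46832284e-04]), 'joint_torque': array([-4.02470014e-04, -3.86632419e+01,  2.37937939e+01,  5.36526069e+00,
       -6.19257145e-03,  1.28518870e-06]), 'tool_pos': array([0.1342012 , 0.53285692, 0.2303711 ]), 'tcp_rot': array([ 9.92390165e-01, -1.23129281e-01, -7.45772220e-05,  9.67289266e-04]), 'ft_force': array([ 0.36295492,  0.59305113, -0.2774901 ]), 'moment': array([ 0.00212065, -0.02461408,  0.01018492]), 'finger_force': 0.0, 'grip_width': 0.08545708136611077} 0.0187
top [[0.018, -0.984, 0.175, 0.348], [-1.0, -0.016, 0.01, 0.012], [-0.007, -0.175, -0.985, 1.119], [0.0, 0.0, 0.0, 1.0]] 440.6702484519527
scene [[-0.786, 0.393, -0.477, 1.044], [0.618, 0.521, -0.589, 0.682], [0.017, -0.758, -0.652, 0.787], [0.0, 0.0, 0.0, 1.0]] 457.47683330933813
```

View pics/top.png

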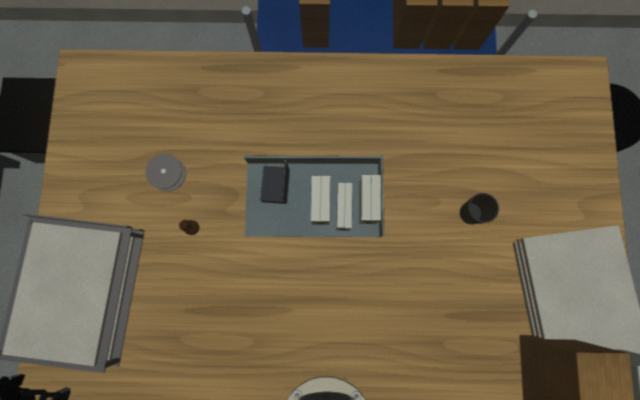

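View pics/scene.png

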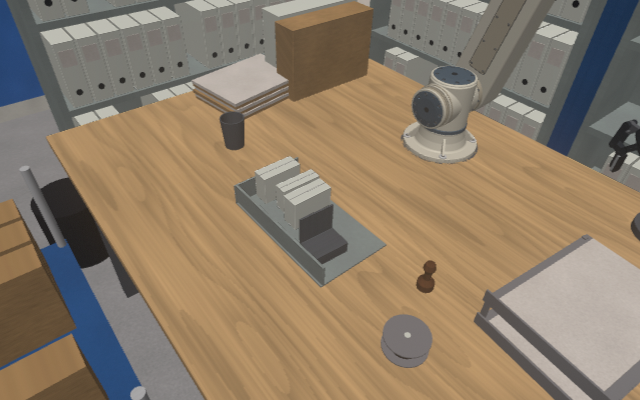

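The top view shows the tray at about cols 245-382, rows 156-237, with boxes near cols 320, 345 and 371. The support is at 263-288 (foot on its left), the stamp at (189,227), the reel at (165,172) and the cup at (482,208). The scene view agrees. Next I'll measure the poses.

```bash
cat >> h.py <<'E'
def blobs(w,lo,hi,minpx=30):
    m=((w[...,2]>lo)&(w[...,2]<hi)&(w[...,0]>.25)&(w[...,0]<.75)&(np.abs(w[...,1])<.45)).astype(np.uint8)
    n,l=cv2.connectedComponents(m,connectivity=4)
    out=[]
    for i in range(1,n):
        p=w[l==i]
        if len(p)<minpx: continue
        r=cv2.minAreaRect((p[:,:2]*1000).astype(np.float32)); out.append((len(p),np.median(p[:,2]).round(4),np.round(r[0],1),np.round(r[1],1),round(r[2],2)))
    return out
E
python3 - <<'E'
from h import *
for n in("top","scene"):
    w=np.load(n+".npy"); print(n)
    for lo,hi in((.066,.075),(.075,.086),(.09,.106),(.025,.035),(.05,.0645)):
        print(lo,hi)
        for b in blobs(w,lo,hi,12): print("  ",*b)
# tray deck by colour in top
w=np.load("top.npy"); c=cv2.imread("pics/top.png").astype(int)
m=((c[...,0]>=c[...,2])&(w[...,2]<.012)&(w[...,2]>-.01)&(w[...,0]>.3)&(abs(w[...,1])<.3)).astype(np.uint8)
n,l,st,_=cv2.connectedComponentsWithStats(m); i=1+np.argmax(st[1:,4]); p=w[l==i]
print("deck",len(p),np.median(p[:,2]),cv2.minAreaRect((p[:,:2]*1000).astype(np.float32)))
# walls
for n in("top","scene"):
    w=np.load(n+".npy")
    m=(w[...,2]>.05)&(w[...,2]<.066)&(w[...,0]>.5)&(w[...,0]<.7)&(abs(w[...,1])<.25)
    p=w[m]; print(n,len(p)); 
    # back-wall top line robust
    k=cv2.fitLine(p[:,:2].astype(np.float32),cv2.DIST_HUBER,0,.001,.001).ravel(); print(k, p[:,0].min(),p[:,0].max(),p[:,1].min(),p[:,1].max())
E
```

```text
top
0.066 0.075
   13 0.0733 [563.2 -50.2] [9.8 7.3] 1.94
   12 0.073 [562.8 -24.7] [5.4 9.7] 0.27
   85 0.0737 [531.5 -39.6] [34.2 38.1] 20.14
   14 0.0735 [543.3 -22.9] [15.   7.8] 26.75
   13 0.0702 [ 520.6 -388.7] [15.   2.8] 19.74
   12 0.0703 [ 509.9 -328. ] [24.8  2.6] 0.64
   14 0.0728 [505.1 -22.9] [16.9  4.9] 0.64
   24 0.0739 [500.7 -45.6] [12.4 12.1] 3.46
   17 0.07 [ 499.3 -387.6] [ 3.2 23.4] 66.5
   74 0.0737 [475.4 -35.1] [29.  33.5] 0.59
   14 0.0731 [468.7 344.5] [12.9  6.2] 64.6
   40 0.0736 [460.2 346.2] [20.8 18.3] 15.84
0.075 0.086
   582 0.0843 [532.  -98.6] [108.7  43.4] 0.05
   560 0.0841 [528.   21.3] [ 44.  109.1] 89.82
   38 0.0761 [556.7 -29.2] [17.5 23.2] 84.25
   23 0.076 [558.6 -41.5] [14.7 11.8] 21.61
   119 0.0763 [507.2 -35.5] [32.9 65.3] 88.25
   56 0.0811 [ 524.2 -380.4] [54.6 18.1] 34.34
   14 0.084 [510.2  41.7] [17.3  4.8] 1.48
   28 0.076 [514.9 -43. ] [12.4 17. ] 0.98
   12 0.0798 [ 508.6 -327.5] [24.7  3.1] 1.01
   16 0.0759 [478.4 -45.1] [11.1 10.1] 69.78
   22 0.0765 [465.3 -38.5] [10.  16.2] 3.31
0.09 0.106
   39 0.1034 [576.3 108.1] [ 5.3
[... 2759 characters left out ...]
8. ] [28.5 63.5] 64.34
   14 0.0581 [ 450.4 -125.8] [ 5.  11.9] 87.24
   756 0.0576 [631.8  34.1] [332.4 170.1] 62.65
   34 0.0577 [568.4 -35.3] [32.6  3.2] 86.37
   211 0.0568 [536.1  42.9] [ 43.  116.2] 67.84
   150 0.057 [570.9 113.7] [ 5.6 89.6] 86.44
   38 0.0611 [468.3 355.9] [ 9.1 23.1] 30.42
deck 6005 0.005165974316183597 ((540.6447143554688, 43.109283447265625), (189.28952026367188, 339.5682373046875), 0.8498063683509827)
top 619
[0.00823663 0.9999661  0.63249457 0.02939441] 0.5003362277441701 0.645623459889014 -0.13094928138853373 0.2136117571436615
scene 1163
[0.13383435 0.9910037  0.6098929  0.05750998] 0.500820767553445 0.6456258874112604 -0.12837487620760357 0.21843604066076944
```

```bash
python3 - <<'E'
from h import *
def line(p,axis):
    # x=a+b*y (axis 0) or y=a+b*x (axis 1), robust
    from scipy.optimize import least_squares
    d,i=p[:,axis],p[:,1-axis]; i0=np.median(i)
    r=least_squares(lambda q:q[0]+q[1]*(i-i0)-d,[np.median(d),0],loss="soft_l1",f_scale=.001).x
    return len(p),(r*1000).round(1),(i0*1000).round(1),np.percentile(i,[1,99]).round(4)
t,s=np.load("top.npy").reshape(-1,3),np.load("scene.npy").reshape(-1,3)
def sel(w,x0,x1,y0,y1,z0,z1):
    return w[(w[:,0]>x0)&(w[:,0]<x1)&(w[:,1]>y0)&(w[:,1]<y1)&(w[:,2]>z0)&(w[:,2]<z1)]
print("outer back (scene)",line(sel(s,.625,.66,-.2,.25,.015,.05),0))
print("inner back (top)",line(sel(t,.615,.66,-.12,.09,.02,.05),0))
print("back top (top)",line(sel(t,.615,.66,-.12,.25,.055,.067),0))
for n,w in(("t",t),("s",s)):
    p=sel(w,.45,.62,-.15,-.122,.02,.066); print(n,"right wall",line(p,1), np.percentile(p[:,1],[2,98]))
    p=sel(w,.45,.7,.095,.125,.06,.106); print(n,"plate",line(p,1),np.percentile(p[:,1],[2,98]))
    p=sel(w,.45,.62,.12,.2,.025,.037); print(n,"foot",cv2.minAreaRect((p[:,:2]*1000).astype(np.float32)))
p=sel(s,.45,.62,.16,.2,.01,.028); print("foot left face",line(p,1))
E
```

```text
outer back (scene) (917, array([638.1, -13. ]), np.float64(68.3), array([-0.123,  0.217]))
inner back (top) (251, array([634.4, -12.1]), np.float64(-14.9), array([-0.1182,  0.0876]))
back top (top) (361, array([635.4, -14.7]), np.float64(37.4), array([-0.1164,  0.2094]))
t right wall (229, array([-127.5,    6.9]), np.float64(527.4), array([0.452 , 0.6182])) [-0.13179362 -0.12521413]
t plate (145, array([106.8, -38.2]), np.float64(574.0), array([0.5259, 0.6367])) [0.10149058 0.11975177]
t foot ((572.8403930664062, 146.03634643554688), (51.76771545410156, 90.783447265625), 88.98368835449219)
s right wall (136, array([-123.9,    4.4]), np.float64(600.5), array([0.4522, 0.6192])) [-0.12715162 -0.12209497]
s plate (531, array([112.8, -57.7]), np.float64(573.3), array([0.5265, 0.6349])) [0.10792088 0.11696889]
s foot ((570.847412109375, 148.07330322265625), (56.924888610839844, 90.60075378417969), 88.58302307128906)
foot left face (143, array([173.4, -60.6]), np.float64(570.7), array([0.5306, 0.61  ]))
```

Emit:
move_arm:
  plan:
    - {"grip": 1, "x": 0.5887, "y": 0.7209, "wz": -0.0825}
    - {"grip": 1, "x": 0.5887, "y": 0.7209, "wz": -0.0825}
    - {"grip": 1, "x": 0.5887, "y": 0.7209, "wz": -0.0825}
    - {"grip": 1, "x": 0.5887, "y": 0.7209, "wz": -0.0825}
    - {"grip": 1, "x": 0.5887, "y": 0.7209, "wz": -0.0825}
    - {"grip": 1, "x": 0.5887, "y": 0.7209, "wz": -0.0825}
    - {"grip": 1, "x": 0.5887, "y": 0.7209, "wz": -0.0825}
    - {"grip": 1, "x": 0.5887, "y": 0.7209, "wz": -0.0825}
    - {"grip": 1, "x": 0.5887, "y": 0.7209, "wz": -0.0825}
    - {"grip": 1, "x": 0.5887, "y": 0.7209, "wz": -0.0825}
    - {"grip": 1, "x": 0.5887, "y": 0.7209, "wz": -0.0825}
    - {"grip": 1, "x": 0.5887, "y": 0.7209, "wz": -0.0825}
    - {"grip": 1, "x": 0.5887, "y": 0.7209, "wz": -0.0825}
    - {"grip": 1, "x": 0.5887, "y": 0.7209, "wz": -0.0825}
    - {"grip": 1, "x": 0.5887, "y": 0.7209, "wz": -0.0825}
    - {"grip": 1, "x": 0.5887, "y": 0.7209, "wz": -0.0825}

```text
validation failed for argument at $.pl...
```

Emit:
move_arm:
  plan:
    - {"x": 0.5887, "y": 0.7209, "z": 0, "wx": 0, "wy": 0, "wz": -0.0825, "grip": 1}
    - {"x": 0.5887, "y": 0.7209, "z": 0, "wx": 0, "wy": 0, "wz": -0.0825, "grip": 1}
    - {"x": 0.5887, "y": 0.7209, "z": 0, "wx": 0, "wy": 0, "wz": -0.0825, "grip": 1}
    - {"x": 0.5887, "y": 0.7209, "z": 0, "wx": 0, "wy": 0, "wz": -0.0825, "grip": 1}

```text
clock: 0.6
tool_pos: [0.2407, 0.3048, 0.231]
tcp_rot: [1.0, 0.007, -0.0, 0.0]
ft_force: [1.0, 1.1, 0.9]
grip_width: 0.0126
finger_force: 0.0
```

Emit:
move_arm:
  plan:
    - {"x": 0.2465, "y": 0.543, "z": 0, "wx": 0, "wy": 0, "wz": 0, "grip": 1}
    - {"x": 0.2465, "y": 0.543, "z": 0, "wx": 0, "wy": 0, "wz": 0, "grip": 1}
    - {"x": 0.2465, "y": 0.543, "z": 0, "wx": 0, "wy": 0, "wz": 0, "grip": 1}
    - {"x": 0.2465, "y": 0.543, "z": 0, "wx": 0, "wy": 0, "wz": 0, "grip": 1}
    - {"x": 0.2465, "y": 0.543, "z": 0, "wx": 0, "wy": 0, "wz": 0, "grip": 1}
    - {"x": 0.2465, "y": 0.543, "z": 0, "wx": 0, "wy": 0, "wz": 0, "grip": 1}
    - {"x": 0.2465, "y": 0.543, "z": 0, "wx": 0, "wy": 0, "wz": 0, "grip": 1}
    - {"x": 0.2465, "y": 0.543, "z": 0, "wx": 0, "wy": 0, "wz": 0, "grip": 1}
    - {"x": 0.2465, "y": 0.543, "z": 0, "wx": 0, "wy": 0, "wz": 0, "grip": 1}
    - {"x": 0.2465, "y": 0.543, "z": 0.267, "wx": 0, "wy": 0, "wz": 0, "grip": 1}
    - {"x": 0.2465, "y": 0.543, "z": 0.267, "wx": 0, "wy": 0, "wz": 0, "grip": 1}
    - {"x": 0.2465, "y": 0.543, "z": 0.267, "wx": 0, "wy": 0, "wz": 0, "grip": 1}
    - {"x": 0.2465, "y": 0.543, "z": 0.267, "wx": 0, "wy": 0, "wz": 0, "grip": 1}
    - {"x": 0.2465, "y": 0.543, "z": 0.267, "wx": 0, "wy": 0, "wz": 0, "grip": 1}
    - {"x": 0.2465, "y": 0.543, "z": 0.267, "wx": 0, "wy": 0, "wz": 0, "grip": 1}

```text
clock: 2.48
tool_pos: [0.4325, -0.0975, 0.0335]
tcp_rot: [1.0, 0.007, 0.002, -0.0]
ft_force: [0.6, -0.5, 0.1]
grip_width: -0.0001
finger_force: 0.0
```

Emit:
move_arm:
  plan:
    - {"x": 0.02, "y": 0, "z": 0, "wx": 0, "wy": 0, "wz": 0, "grip": 1}
    - {"x": 0.035, "y": 0, "z": 0, "wx": 0, "wy": 0, "wz": 0, "grip": 1}
    - {"x": 0.042, "y": 0, "z": 0, "wx": 0, "wy": 0, "wz": 0, "grip": 1}
    - {"x": 0.049, "y": 0, "z": 0, "wx": 0, "wy": 0, "wz": 0, "grip": 1}
    - {"x": 0.056, "y": 0, "z": 0, "wx": 0, "wy": 0, "wz": 0, "grip": 1}
    - {"x": 0.063, "y": 0, "z": 0, "wx": 0, "wy": 0, "wz": 0, "grip": 1}
    - {"x": 0.07, "y": 0, "z": 0, "wx": 0, "wy": 0, "wz": 0, "grip": 1}
    - {"x": 0.077, "y": 0, "z": 0, "wx": 0, "wy": 0, "wz": 0, "grip": 1}
    - {"x": 0.084, "y": 0, "z": 0, "wx": 0, "wy": 0, "wz": 0, "grip": 1}
    - {"x": 0.091, "y": 0, "z": 0, "wx": 0, "wy": 0, "wz": 0, "grip": 1}
    - {"x": 0.098, "y": 0, "z": 0, "wx": 0, "wy": 0, "wz": 0, "grip": 1}

```text
clock: 3.85
tool_pos: [0.5041, -0.0971, 0.031]
tcp_rot: [1.0, 0.006, -0.0, -0.0]
ft_force: [-2.2, -0.2, 0.2]
grip_width: -0.0002
finger_force: 0.0
```

Emit:
move_arm:
  plan:
    - {"x": 0.003, "y": 0, "z": 0, "wx": 0, "wy": 0, "wz": 0, "grip": 1}
    - {"x": 0.006, "y": 0, "z": 0, "wx": 0, "wy": 0, "wz": 0, "grip": 1}
    - {"x": 0.009, "y": 0, "z": 0, "wx": 0, "wy": 0, "wz": 0, "grip": 1}
    - {"x": 0.009, "y": 0, "z": 0, "wx": 0, "wy": 0, "wz": 0, "grip": 1}

```text
clock: 4.35
tool_pos: [0.5109, -0.097, 0.0311]
tcp_rot: [1.0, 0.006, 0.0, 0.0]
ft_force: [-1.7, -0.3, -1.6]
grip_width: 0.0
finger_force: 0.0
```

Emit:
move_arm:
  plan:
    - {"x": 0.002, "y": 0, "z": 0, "wx": 0, "wy": 0, "wz": 0, "grip": 1}
    - {"x": 0.004, "y": 0, "z": 0, "wx": 0, "wy": 0, "wz": 0, "grip": 1}

```text
clock: 4.6
tool_pos: [0.5124, -0.097, 0.0308]
tcp_rot: [1.0, 0.006, -0.001, -0.0]
ft_force: [-7.6, -0.3, 1.4]
grip_width: -0.0
finger_force: 0.0
```

Emit:
move_arm:
  plan:
    - {"x": 0.002, "y": 0, "z": 0, "wx": 0, "wy": 0, "wz": 0, "grip": 1}
    - {"x": 0.002, "y": 0, "z": 0, "wx": 0, "wy": 0, "wz": 0, "grip": 1}

```text
clock: 4.85
tool_pos: [0.5123, -0.0972, 0.0304]
tcp_rot: [1.0, 0.006, -0.003, 0.0]
ft_force: [-8.9, -0.1, 3.0]
grip_width: -0.0002
finger_force: 0.0
```

Emit:
move_arm:
  plan:
    - {"x": -0.06, "y": 0, "z": 0, "wx": 0, "wy": 0, "wz": 0, "grip": 1}
    - {"x": -0.112, "y": 0, "z": 0, "wx": 0, "wy": 0, "wz": 0, "grip": 1}
    - {"x": -0.112, "y": -0.08, "z": 0, "wx": 0, "wy": 0, "wz": 0, "grip": 1}
    - {"x": -0.112, "y": -0.16, "z": 0, "wx": 0, "wy": 0, "wz": 0, "grip": 1}
    - {"x": -0.112, "y": -0.16, "z": 0, "wx": 0, "wy": 0, "wz": 0, "grip": 1}
    - {"x": -0.08, "y": -0.16, "z": 0, "wx": 0, "wy": 0, "wz": 0, "grip": 1}
    - {"x": -0.07, "y": -0.16, "z": 0, "wx": 0, "wy": 0, "wz": 0, "grip": 1}
    - {"x": -0.063, "y": -0.16, "z": 0, "wx": 0, "wy": 0, "wz": 0, "grip": 1}
    - {"x": -0.056, "y": -0.16, "z": 0, "wx": 0, "wy": 0, "wz": 0, "grip": 1}
    - {"x": -0.049, "y": -0.16, "z": 0, "wx": 0, "wy": 0, "wz": 0, "grip": 1}
    - {"x": -0.042, "y": -0.16, "z": 0, "wx": 0, "wy": 0, "wz": 0, "grip": 1}
    - {"x": -0.035, "y": -0.16, "z": 0, "wx": 0, "wy": 0, "wz": 0, "grip": 1}
    - {"x": -0.028, "y": -0.16, "z": 0, "wx": 0, "wy": 0, "wz": 0, "grip": 1}
    - {"x": -0.021, "y": -0.16, "z": 0, "wx": 0, "wy": 0, "wz": 0, "grip": 1}
    - {"x": -0.014, "y": -0.16, "z": 0, "wx": 0, "wy": 0, "wz": 0, "grip": 1}
    - {"x": -0.008, "y": -0.16, "z": 0, "wx": 0, "wy": 0, "wz": 0, "grip": 1}
    - {"x": -0.004, "y": -0.16, "z": 0, "wx": 0, "wy": 0, "wz": 0, "grip": 1}
    - {"x": -0.002, "y": -0.16, "z": 0, "wx": 0, "wy": 0, "wz": 0, "grip": 1}

```text
clock: 7.1
tool_pos: [0.5109, 0.0228, 0.0306]
tcp_rot: [1.0, 0.006, -0.001, 0.0]
ft_force: [-8.8, 0.4, 2.8]
grip_width: -0.0001
finger_force: 0.0
```

Emit:
move_arm:
  plan:
    - {"x": -0.06, "y": 0, "z": 0, "wx": 0, "wy": 0, "wz": 0, "grip": 1}
    - {"x": -0.11, "y": 0, "z": 0, "wx": 0, "wy": 0, "wz": 0, "grip": 1}
    - {"x": -0.11, "y": 0.04, "z": 0, "wx": 0, "wy": 0, "wz": 0, "grip": 1}
    - {"x": -0.11, "y": 0.077, "z": 0, "wx": 0, "wy": 0, "wz": 0, "grip": 1}
    - {"x": -0.11, "y": 0.077, "z": 0, "wx": 0, "wy": 0, "wz": 0, "grip": 1}
    - {"x": -0.09, "y": 0.077, "z": 0, "wx": 0, "wy": 0, "wz": 0, "grip": 1}
    - {"x": -0.08, "y": 0.077, "z": 0, "wx": 0, "wy": 0, "wz": 0, "grip": 1}
    - {"x": -0.072, "y": 0.077, "z": 0, "wx": 0, "wy": 0, "wz": 0, "grip": 1}
    - {"x": -0.064, "y": 0.077, "z": 0, "wx": 0, "wy": 0, "wz": 0, "grip": 1}
    - {"x": -0.056, "y": 0.077, "z": 0, "wx": 0, "wy": 0, "wz": 0, "grip": 1}
    - {"x": -0.048, "y": 0.077, "z": 0, "wx": 0, "wy": 0, "wz": 0, "grip": 1}
    - {"x": -0.04, "y": 0.077, "z": 0, "wx": 0, "wy": 0, "wz": 0, "grip": 1}
    - {"x": -0.032, "y": 0.077, "z": 0, "wx": 0, "wy": 0, "wz": 0, "grip": 1}
    - {"x": -0.024, "y": 0.077, "z": 0, "wx": 0, "wy": 0, "wz": 0, "grip": 1}
    - {"x": -0.016, "y": 0.077, "z": 0, "wx": 0, "wy": 0, "wz": 0, "grip": 1}
    - {"x": -0.008, "y": 0.077, "z": 0, "wx": 0, "wy": 0, "wz": 0, "grip": 1}
    - {"x": -0.004, "y": 0.077, "z": 0, "wx": 0, "wy": 0, "wz": 0, "grip": 1}
    - {"x": -0.001, "y": 0.077, "z": 0, "wx": 0, "wy": 0, "wz": 0, "grip": 1}
    - {"x": 0, "y": 0.077, "z": 0, "wx": 0, "wy": 0, "wz": 0, "grip": 1}

```text
clock: 9.48
tool_pos: [0.5118, -0.0349, 0.0308]
tcp_rot: [1.0, 0.006, -0.001, 0.0]
ft_force: [-4.1, 1.0, 2.6]
grip_width: -0.0002
finger_force: 0.0
```

Emit:
move_arm:
  plan:
    - {"x": 0.0015, "y": 0, "z": 0, "wx": 0, "wy": 0, "wz": 0, "grip": 1}
    - {"x": 0.0015, "y": 0, "z": 0, "wx": 0, "wy": 0, "wz": 0, "grip": 1}

```text
clock: 9.72
tool_pos: [0.5117, -0.035, 0.0305]
tcp_rot: [1.0, 0.006, -0.002, 0.0]
ft_force: [-6.9, -0.5, 2.4]
grip_width: -0.0001
finger_force: 0.0
```

Emit:
move_arm:
  plan:
    - {"x": -0.05, "y": 0, "z": 0, "wx": 0, "wy": 0, "wz": 0, "grip": 1}
    - {"x": -0.11, "y": 0, "z": -0.05, "wx": 0, "wy": 0, "wz": 0, "grip": 1}
    - {"x": -0.11, "y": 0, "z": -0.12, "wx": 0, "wy": 0, "wz": 0, "grip": 1}
    - {"x": -0.11, "y": 0, "z": -0.2, "wx": 0, "wy": 0, "wz": 0, "grip": 1}
    - {"x": 0.081, "y": -0.342, "z": -0.2, "wx": 0, "wy": 0, "wz": 0, "grip": 1}
    - {"x": 0.081, "y": -0.342, "z": -0.2, "wx": 0, "wy": 0, "wz": 0, "grip": 1}
    - {"x": 0.081, "y": -0.342, "z": -0.2, "wx": 0, "wy": 0, "wz": 0, "grip": 1}
    - {"x": 0.081, "y": -0.342, "z": -0.2, "wx": 0, "wy": 0, "wz": 0, "grip": 1}
    - {"x": 0.081, "y": -0.342, "z": -0.2, "wx": 0, "wy": 0, "wz": 0, "grip": 1}
    - {"x": 0.081, "y": -0.342, "z": -0.2, "wx": 0, "wy": 0, "wz": 0, "grip": 1}
    - {"x": 0.081, "y": -0.342, "z": -0.2, "wx": 0, "wy": 0, "wz": 0, "grip": 1}

```text
clock: 11.1
tool_pos: [0.5716, 0.2225, 0.1811]
tcp_rot: [1.0, 0.006, 0.0, -0.0]
ft_force: [0.4, -0.7, -0.1]
grip_width: -0.0
finger_force: 0.0
```

```bash
cat > look.py <<'E'
from h import *
import sys
s=read_state(); print(s["clock"],s["tool_pos"],s["ft_force"])
f=grab_frame("scene"); save(f,sys.argv[1]); w=cloud(f)
for lo,hi in((.068,.072),(.075,.086),(.09,.106),(.025,.035)):
    print(lo,hi)
    for b in blobs(w,lo,hi,40):
        if abs(b[2][1])<.3e3: print("  ",*b)
E
python3 look.py s2
```

```text
11.1 [0.57164325 0.22252606 0.18110137] [ 0.39140077 -0.69912398 -0.07228493]
0.068 0.072
0.075 0.086
   593 0.0826 [579.4 -93.5] [112.   50.4] 1.99
   705 0.0826 [578.3  26.3] [111.  48.] 0.66
   118 0.0806 [570.1 113.3] [ 5.2 89.9] 86.61
0.09 0.106
   201 0.0993 [570.8 110.5] [10.  91.7] 86.65
0.025 0.035
   41 0.0306 [ 466.2 -125. ] [42.7  6.1] 3.47
   243 0.0297 [638.5  34.8] [  5.4 322.3] 1.17
   50 0.0302 [594.1  47.7] [ 4.9 46.6] 88.59
   790 0.0328 [572.1 142.6] [65.  90.8] 86.25
```

View pics/s2.png

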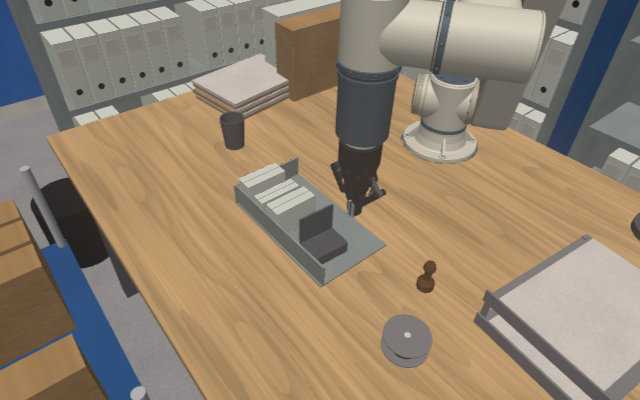

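Emit:
move_arm:
  plan:
    - {"x": -0.004, "y": 0, "z": 0.08, "wx": 0, "wy": 0, "wz": 0, "grip": 1}
    - {"x": -0.004, "y": 0, "z": 0.15, "wx": 0, "wy": 0, "wz": 0, "grip": 1}
    - {"x": -0.004, "y": 0, "z": 0.22, "wx": 0, "wy": 0, "wz": 0, "grip": 1}
    - {"x": -0.004, "y": 0, "z": 0.22, "wx": 0, "wy": 0, "wz": 0, "grip": 1}
    - {"x": -0.004, "y": 0.02, "z": 0.22, "wx": 0, "wy": 0, "wz": 0, "grip": 1}
    - {"x": -0.004, "y": 0.035, "z": 0.22, "wx": 0, "wy": 0, "wz": 0, "grip": 1}
    - {"x": -0.004, "y": 0.041, "z": 0.22, "wx": 0, "wy": 0, "wz": 0, "grip": 1}
    - {"x": -0.004, "y": 0.047, "z": 0.22, "wx": 0, "wy": 0, "wz": 0, "grip": 1}
    - {"x": -0.004, "y": 0.053, "z": 0.22, "wx": 0, "wy": 0, "wz": 0, "grip": 1}
    - {"x": -0.004, "y": 0.059, "z": 0.22, "wx": 0, "wy": 0, "wz": 0, "grip": 1}
    - {"x": -0.004, "y": 0.065, "z": 0.22, "wx": 0, "wy": 0, "wz": 0, "grip": 1}
    - {"x": -0.004, "y": 0.071, "z": 0.22, "wx": 0, "wy": 0, "wz": 0, "grip": 1}
    - {"x": -0.004, "y": 0.077, "z": 0.22, "wx": 0, "wy": 0, "wz": 0, "grip": 1}
    - {"x": -0.004, "y": 0.083, "z": 0.22, "wx": 0, "wy": 0, "wz": 0, "grip": 1}
    - {"x": -0.004, "y": 0.089, "z": 0.22, "wx": 0, "wy": 0, "wz": 0, "grip": 1}
    - {"x": -0.004, "y": 0.095, "z": 0.22, "wx": 0, "wy": 0, "wz": 0, "grip": 1}
    - {"x": -0.004, "y": 0.101, "z": 0.22, "wx": 0, "wy": 0, "wz": 0, "grip": 1}
    - {"x": -0.004, "y": 0.107, "z": 0.22, "wx": 0, "wy": 0, "wz": 0, "grip": 1}

```text
clock: 13.4
tool_pos: [0.5704, 0.1439, 0.0167]
tcp_rot: [1.0, 0.007, 0.001, -0.001]
ft_force: [-0.8, 5.8, 2.2]
grip_width: 0.0
finger_force: 2.7
```

```bash
python3 look.py s3
```

```text
13.4 [0.57040492 0.14394934 0.0167143 ] [-0.81085188  5.79470997  2.18790122]
0.068 0.072
0.075 0.086
   591 0.0826 [580.3 -94.9] [112.3  49.9] 0.75
   642 0.0828 [578.7  25.4] [111.5  47.7] 1.83
   72 0.081 [595.6  73.1] [ 6.9 52.8] 87.36
0.09 0.106
   139 0.0986 [589.1  71.4] [65.8  7.6] 1.56
   49 0.0981 [578.5  98.4] [ 8.6 21.7] 6.85
   78 0.0989 [582.7 152.4] [12.8 47.4] 9.44
   45 0.1014 [576.  195.3] [23.9  9.8] 83.87
0.025 0.035
   263 0.0297 [638.5  45.4] [  6.  346.4] 1.19
   446 0.0329 [586.6 102.8] [65.5 61.5] 88.97
```

Emit:
move_arm:
  plan:
    - {"x": 0, "y": 0.005, "z": 0, "wx": 0, "wy": 0, "wz": 0, "grip": 1}
    - {"x": 0, "y": 0.01, "z": 0, "wx": 0, "wy": 0, "wz": 0, "grip": 1}
    - {"x": 0, "y": 0.015, "z": 0, "wx": 0, "wy": 0, "wz": 0, "grip": 1}
    - {"x": 0, "y": 0.02, "z": 0, "wx": 0, "wy": 0, "wz": 0, "grip": 1}
    - {"x": 0, "y": 0.024, "z": 0, "wx": 0, "wy": 0, "wz": 0, "grip": 1}
    - {"x": 0, "y": 0.028, "z": 0, "wx": 0, "wy": 0, "wz": 0, "grip": 1}
    - {"x": 0, "y": 0.032, "z": 0, "wx": 0, "wy": 0, "wz": 0, "grip": 1}
    - {"x": 0, "y": 0.036, "z": 0, "wx": 0, "wy": 0, "wz": 0, "grip": 1}
    - {"x": 0, "y": 0.04, "z": 0, "wx": 0, "wy": 0, "wz": 0, "grip": 1}
    - {"x": 0, "y": 0.044, "z": 0, "wx": 0, "wy": 0, "wz": 0, "grip": 1}
    - {"x": 0, "y": 0.048, "z": 0, "wx": 0, "wy": 0, "wz": 0, "grip": 1}
    - {"x": 0, "y": 0.052, "z": 0, "wx": 0, "wy": 0, "wz": 0, "grip": 1}
    - {"x": 0, "y": 0.056, "z": 0, "wx": 0, "wy": 0, "wz": 0, "grip": 1}
    - {"x": 0, "y": 0.06, "z": 0, "wx": 0, "wy": 0, "wz": 0, "grip": 1}
    - {"x": 0, "y": 0.064, "z": 0, "wx": 0, "wy": 0, "wz": 0, "grip": 1}

```text
clock: 15.32
tool_pos: [0.5713, 0.097, 0.0168]
tcp_rot: [1.0, 0.007, 0.002, -0.002]
ft_force: [-1.1, 9.3, 1.5]
grip_width: -0.0002
finger_force: 5.0
```

```bash
python3 look.py s4; python3 - <<'E'
from h import *
f=grab_frame("top"); c=f["color"][120:260,220:420,::-1]; cv2.imwrite("pics/t4.png",cv2.resize(c,None,fx=4,fy=4,interpolation=cv2.INTER_CUBIC))
E
```

```text
15.325 [0.57125884 0.09700254 0.01675663] [-1.10338099  9.2625907   1.51924725]
0.068 0.072
0.075 0.086
   591 0.0826 [580.1 -94.6] [112.7  49.8] 0.08
   417 0.0827 [582.1   1.2] [ 59.3 105.4] 86.29
0.09 0.106
   173 0.0986 [589.8  42.3] [63.5 42.8] 2.53
   79 0.098 [583.1 105.2] [14.1 46.9] 13.51
0.025 0.035
   104 0.0301 [639.9 -46.4] [  4.5 165.2] 1.42
   424 0.0327 [588.6  55.7] [64.9 60.3] 88.91
   156 0.03 [637.7 128.8] [  6.9 178.6] 1.78
```

View pics/t4.png

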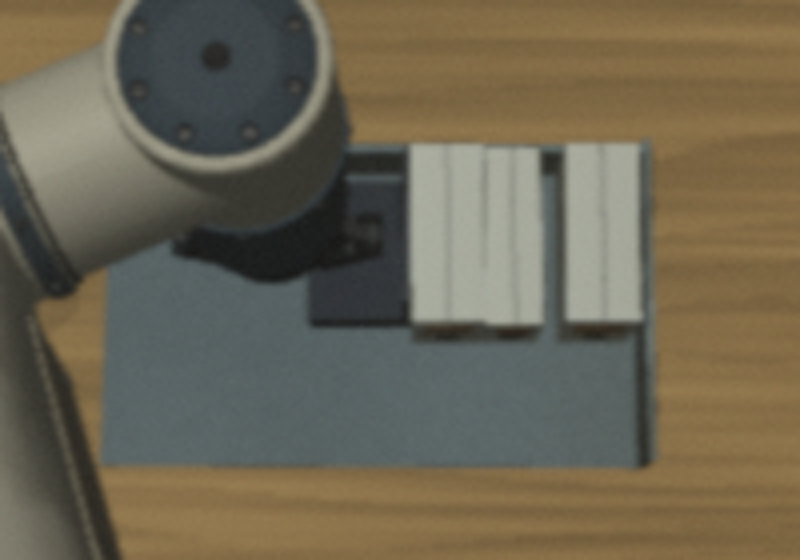

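The crop shows the support, box a and box c closed up and square (cols 400-545). A gap of about 18 px remains to box b (562-643), with the right wall at about 645. I'll keep pushing.

Emit:
move_arm:
  plan:
    - {"x": 0, "y": 0.004, "z": 0, "wx": 0, "wy": 0, "wz": 0, "grip": 1}
    - {"x": 0, "y": 0.008, "z": 0, "wx": 0, "wy": 0, "wz": 0, "grip": 1}
    - {"x": 0, "y": 0.011, "z": 0, "wx": 0, "wy": 0, "wz": 0, "grip": 1}
    - {"x": 0, "y": 0.014, "z": 0, "wx": 0, "wy": 0, "wz": 0, "grip": 1}
    - {"x": 0, "y": 0.017, "z": 0, "wx": 0, "wy": 0, "wz": 0, "grip": 1}
    - {"x": 0, "y": 0.019, "z": 0, "wx": 0, "wy": 0, "wz": 0, "grip": 1}

```text
clock: 16.18
tool_pos: [0.5716, 0.0829, 0.0168]
tcp_rot: [1.0, 0.006, 0.002, -0.002]
ft_force: [-0.1, 11.5, 1.8]
grip_width: 0.0002
finger_force: 5.4
```

Emit:
move_arm:
  plan:
    - {"x": 0, "y": 0.002, "z": 0, "wx": 0, "wy": 0, "wz": 0, "grip": 1}
    - {"x": 0, "y": 0.003, "z": 0, "wx": 0, "wy": 0, "wz": 0, "grip": 1}

```text
clock: 16.42
tool_pos: [0.5717, 0.0812, 0.0168]
tcp_rot: [1.0, 0.006, 0.002, -0.002]
ft_force: [-0.2, 12.8, 2.1]
grip_width: 0.0002
finger_force: 6.3
```

Emit:
move_arm:
  plan:
    - {"x": 0, "y": 0.001, "z": 0, "wx": 0, "wy": 0, "wz": 0, "grip": 1}
    - {"x": 0, "y": 0.002, "z": 0, "wx": 0, "wy": 0, "wz": 0, "grip": 1}

```text
clock: 16.68
tool_pos: [0.5717, 0.0798, 0.0167]
tcp_rot: [1.0, 0.007, 0.002, -0.002]
ft_force: [0.2, 12.5, 1.5]
grip_width: -0.0001
finger_force: 6.3
```

Emit:
move_arm:
  plan:
    - {"x": 0, "y": 0.001, "z": 0, "wx": 0, "wy": 0, "wz": 0, "grip": 1}
    - {"x": 0, "y": 0.002, "z": 0, "wx": 0, "wy": 0, "wz": 0, "grip": 1}

```text
clock: 16.92
tool_pos: [0.5717, 0.0783, 0.0167]
tcp_rot: [1.0, 0.006, 0.002, -0.003]
ft_force: [-1.7, 14.4, 2.1]
grip_width: -0.0002
finger_force: 7.4
```

Emit:
move_arm:
  plan:
    - {"x": 0, "y": 0.001, "z": 0, "wx": 0, "wy": 0, "wz": 0, "grip": 1}
    - {"x": 0, "y": 0.002, "z": 0, "wx": 0, "wy": 0, "wz": 0, "grip": 1}

```text
clock: 17.18
tool_pos: [0.5717, 0.0782, 0.0168]
tcp_rot: [1.0, 0.006, 0.002, -0.004]
ft_force: [-2.5, 19.4, 3.1]
grip_width: 0.0
finger_force: 9.8
```

Emit:
move_arm:
  plan:
    - {"x": 0, "y": 0.001, "z": 0, "wx": 0, "wy": 0, "wz": 0, "grip": 1}
    - {"x": 0, "y": 0.002, "z": 0, "wx": 0, "wy": 0, "wz": 0, "grip": 1}

```text
clock: 17.42
tool_pos: [0.5718, 0.0781, 0.0168]
tcp_rot: [1.0, 0.006, 0.002, -0.005]
ft_force: [-3.1, 23.5, 3.3]
grip_width: 0.0001
finger_force: 12.2
```

Emit:
move_arm:
  plan:
    - {"x": 0, "y": -0.02, "z": 0, "wx": 0, "wy": 0, "wz": 0, "grip": 1}
    - {"x": 0, "y": -0.08, "z": 0, "wx": 0, "wy": 0, "wz": 0, "grip": 1}
    - {"x": 0, "y": -0.08, "z": -0.08, "wx": 0, "wy": 0, "wz": 0, "grip": 1}
    - {"x": 0, "y": -0.08, "z": -0.16, "wx": 0, "wy": 0, "wz": 0, "grip": 1}
    - {"x": -0.2, "y": -0.3, "z": -0.2, "wx": 0, "wy": 0, "wz": 0, "grip": 1}
    - {"x": -0.2, "y": -0.3, "z": -0.2, "wx": 0, "wy": 0, "wz": 0, "grip": 1}
    - {"x": -0.2, "y": -0.3, "z": -0.2, "wx": 0, "wy": 0, "wz": 0, "grip": 1}
    - {"x": -0.2, "y": -0.3, "z": -0.2, "wx": 0, "wy": 0, "wz": 0, "grip": 1}
    - {"x": -0.2, "y": -0.3, "z": -0.2, "wx": 0, "wy": 0, "wz": 0, "grip": 1}

```text
clock: 18.55
tool_pos: [0.4162, 0.2962, 0.1664]
tcp_rot: [1.0, 0.008, 0.0, 0.0]
ft_force: [0.8, 0.3, -1.9]
grip_width: -0.0002
finger_force: 0.0
```

```bash
python3 look.py s5; python3 - <<'E'
from h import *
f=grab_frame("top"); w=cloud(f); c=f["color"][120:260,220:420,::-1]; a=cv2.resize(c,None,fx=4,fy=4,interpolation=cv2.INTER_CUBIC)
cv2.imwrite("pics/t5.png",a)
m=(w[...,2]>.066)&(w[...,2]<.09)&(w[...,0]>.5)&(w[...,0]<.66)&(w[...,1]>-.13)&(w[...,1]<.02)
p=w[m]
for y in np.arange(-.125,.01,.01):
    q=p[(p[:,1]>y)&(p[:,1]<y+.01)]; print(round(y,3),len(q),q[:,0].min().round(4),q[:,0].max().round(4),np.median(q[:,2]).round(4)) if len(q) else 0
E
```

```text
18.55 [0.41615327 0.29615298 0.16641108] [ 0.83966129  0.32311954 -1.91793751]
0.068 0.072
0.075 0.086
   580 0.0826 [579.9 -98.9] [112.2  50.5] 3.23
   477 0.0827 [578.  -21.5] [111.1  63. ] 1.93
0.09 0.106
   178 0.0992 [577.2   5.9] [91.2  8.6] 2.05
0.025 0.035
   42 0.0307 [ 468.8 -125. ] [ 6.6 50.2] 88.39
   259 0.0299 [638.6  45.2] [  7.  346.6] 1.2
   665 0.0328 [569.1  36.7] [99.4 67.7] 4.76
-0.125 197 0.5248 0.6338 0.0851
-0.115 190 0.525 0.6345 0.0852
-0.105 182 0.5244 0.6339 0.0846
-0.095 182 0.5246 0.6333 0.0846
-0.085 223 0.5246 0.6336 0.0781
-0.075 180 0.5242 0.6332 0.0751
-0.065 179 0.5242 0.633 0.0749
-0.055 179 0.5237 0.6335 0.0752
-0.045 183 0.5231 0.6325 0.0852
-0.035 182 0.5229 0.6335 0.0849
-0.025 189 0.5229 0.6322 0.085
-0.015 199 0.5229 0.6328 0.0849
-0.005 90 0.5232 0.6331 0.0846
```

View pics/t5.png

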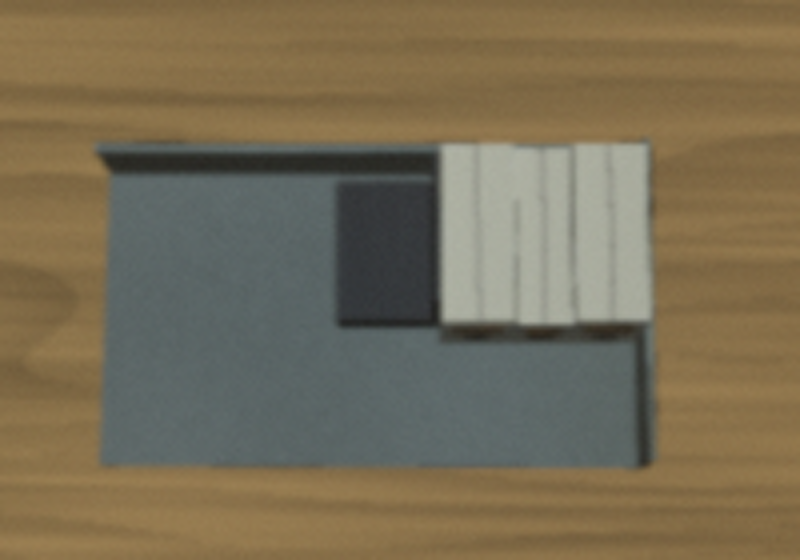

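View pics/s5.png

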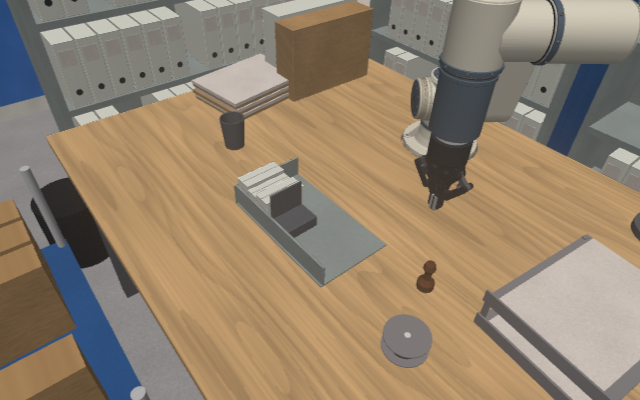

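The row is closed: in the crop, the boxes and support fill cols 338-650 up to the right wall. The measured box fronts lie on one line parallel to the back wall, and the stamp, cup and reel haven't moved.

```bash
python3 -c "
from plant import job_done; print(job_done())"
```

```text
the job is handed in; nothing more can be done
None
```

I handed the job in at about 18.7 s: all three boxes stand against the back wall, and the boxes and support are closed up snug against the right-hand wall; the stamp, pen cup and film reel were not touched.

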